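Snap the cover onto the fume filter and hold it down

TASK

Pick up the loose white snap cover by its rib, set it squarely on the raised neck of the bench fume filter and press it down until it has snapped over the catches at both ends. Keep pressing so that the cover lies flat on the neck's rim against its sprung seal, and finish like that, still holding it pressed down: do not let go. Leave the other things on the table where they are.

Things in the scene. Friction and masses are not known exactly. Their poses are not given: they have to be found in the camera images.
- cover: Loose snap cover, white plastic, 60 to 130 g, standing rib-up on the table: an upside-down tray 102 x 67 mm over its flared lip, 60 mm tall. Origin: centre of the underside (lip level); x along its long side, z up; same after a half turn about z. Flared lip to 6 mm, straight skirt (inside 89 x 54 mm) up to the 4 mm plate (underside at 32 mm, top at 36 mm), and a rib on top.
- rib_top (a point): Centre of the top face of the cover's grip rib, 60 mm above the cover's origin, same axes. The rib runs along x in the middle of the plate: 56 mm long, 14 mm wide, 24 mm tall.
- cover_under (a point): Centre of the underside of the cover's plate, 32 mm above the cover's origin; same axes. A snap bead (3 mm half-round bar, axis 23.5 mm below this plane) runs inside each short end wall.
- filter_unit: Bench fume filter, fixed, at a different place and heading each time: grey steel box 150 x 120 mm, its top 68 mm above the table, an upright plastic neck 80 x 50 mm in its middle rising to 110 mm. Origin: centre of its underside on the table; x along the long side of box and neck, z up.
- neck_top (a point): Centre of the top rim of the neck, 110 mm above the table; x along the neck's 80 mm side, z up. The cover goes over the neck, long side along long side (either way round), 1 mm play lengthwise, 2 mm crosswise, smooth slippery edges with 4 mm of lead-in. Laid on squarely it stays up on the catches, its plate's underside about 12 mm above the rim (rib top 150 mm above the table); fully home the plate lies on the rim (rib top 138 mm).
- catch_a (a joint): Travel of the pair of spring balls in the +x end of the neck, 16 mm below the rim: 0 out, up to 0.0045 m pushed in. Pressing the cover down takes a peak of 5 to 15 N, until its bead passes the balls (plate 7 to 8 mm above the rim at that end); then the force drops at once. The two ends may go one after the other.
- catch_b (a joint): The same for the pair of balls in the -x end of the neck.
- seal (a joint): Travel of the black spring-mounted seal frame inside the neck: 0 free, its top 6 mm above the rim; 0.006 m level with the rim. 1.8 N per mm: after the snap it takes about 11 N to bring the plate down on the rim. If let go, the cover springs back to some 3 to 4 mm above the rim, still clipped on.
- board: Bystander: walnut board 300 x 110 x 20 mm flat on the table, origin at the centre of its underside.
- cup: Bystander: clear cup, 72 mm wide, 85 mm tall, on the board; origin at its base.
- brush: Bystander: brush 150 mm long lying on the board; origin under its middle.
- bottle: Bystander: blue bottle 60 mm wide, 190 mm tall; origin at its base.
- tin: Bystander: tin 72 mm wide, 75 mm tall; origin at its base.
- mix_cup: Bystander: clear mixing cup 76 mm wide, 95 mm tall; origin at its base.
- block: Bystander: cork sanding block 70 x 45 x 30 mm; origin at the centre of its underside.
There are look-alikes about, which are no part of the job. What is shaped like the cover but purple is not meant.

How it is judged:
On the way, in this order (a step that is already met when the one before it is completed fails the run):
1. the cover is upright over the neck, not yet snapped on (horizontal distance between cover_under and neck_top below 0.008 m and angle between cover's own z axis and vertical below 0.2 rad and z of cover_under in the frame of neck_top between 0.0085 and 0.06 m), for 0.05 s.
2. the cover has snapped over the catches (horizontal distance between cover_under and neck_top below 0.005 m and angle between cover's own z axis and vertical below 0.12 rad and z of cover_under in the frame of neck_top below 0.005 m), for 0.05 s.
At the end, for the whole second after the job is handed in: The cover sits on the neck (centres within 5 mm, tilt under 0.08 rad, long sides within 0.1 rad), its plate's underside less than 2 mm above the rim, which only a continued push keeps (about 7 N or more), and the robot still touches it with more than 3 N (horizontal distance between cover_under and neck_top below 0.005 m and angle between cover's own z axis and vertical below 0.08 rad and angle between the x axis of cover and the x axis of neck_top, either way round below 0.1 rad and z of cover_under in the frame of neck_top between -0.004 and 0.002 m and contact force between any of the fingers, the arm and cover above 3 N); the arm keeps its last pose, push and grip.
It fails at once if one of the bystanders is disturbed (moved more than 40 mm) (distance of any of board, cup, brush, bottle, tin, mix_cup, block from where it was at the start of the episode above 0.04 m).
It also fails if it takes over 61 s, if anything falls off the work surface, if the arm or the gripper's body presses on something with over 40 N, if the wrist force passes 120 N, or if a joint passes its speed limit or range.

ROBOT

A 7-joint arm with a two-finger parallel gripper is mounted at the origin on the work surface. World frame = base frame: x ahead of the robot, y to its left, z up, the work surface at z = 0. Lengths are in m, angles in rad, forces in N, time in s.
With the tool pointing down it reaches from about 0.425 to 0.925 m from the base axis. Payload 6.8 kg.
Tool frame: the origin (TCP) lies midway between the tips of the shut fingers; the grasp point (between the pads) lies 19 mm behind it (grip_point_offset is the z of the grasp point in the tool frame, in m); z points along the fingers, y is the line along which they close (so a half turn about z gives the same grasp; the last joint's range is limited). The gripper opens to 85 mm and grips with 20 to 120 N. Pads are 22 mm wide; open, the fingers measure 114 mm over their backs; the gripper's body (76 mm by 85 mm) begins 54 mm behind the grasp point. The pads swing forward as they close: fully open they stand 13 mm farther back than shut.
Start: joints at [1.04, 0.477, 0.022, 1.555, -0.011, 1.109, -0.083], TCP at [0.277, -0.616, 0.231] pointing down, gripper open.
Joint ranges: [-2.96, 2.96], [-0.34, 2.1], [-1.41, 1.46], [0.24, 2.44], [-1.37, 4.51], [0.17, 1.92], [-2.96, 2.96]. Speed limits (rad/s): [2.39, 2.39, 3.14, 3.14, 3.14, 3.14, 3.14].

INTERFACE

Orientations are given as a rotation vector (axis times angle).
In Python, from bench import get_obs, grab_frame, calibration, hand_in, grip_point_offset gives the robot as it stands.
- The arm moves only by the shell command python3 -m pendant 'ROWS' [OPENING] [FORCE]. ROWS is a JSON object of lists of equal length, an entry for each row: "translation": the shift along the world's x, y, z in units of 25 mm (1.0 is 25 mm), a list of three; "delta_rot": the turn, a rotation vector about the world's x, y, z in units of 5 degrees (1.0 is 5 degrees), a list of three. In form: {"translation": [[dx, dy, dz], ...], "delta_rot": [[rx, ry, rz], ...]}. A call has 1 to 12 rows; each row is the pose to reach, as a shift and turn from the pose commanded when the call began; what a row does not reach only later rows make up. A row lasts 1/8 s, in which the tool goes at most 62.5 mm and 10.7 degrees, less where a joint would pass 70% of its speed; a pose out of reach is approached as far as the arm can. A call with a gripper value outside its range is refused whole. OPENING is the opening, from 0 (shut) to 1 (fully open), set as the call begins (- or left out, the last holds). The fingers move at their own pace and stop on an object; FORCE is the grip in N (left out, the last holds). Time passes only in rows, so rows that repeat a pose let the fingers close. It gives the time, the measured TCP pose, the force, the opening and the grip force at its end, in the units of the state.
- get_obs(): the state, without advancing time (a new reading comes with each control period).
- grab_frame(name): name is "side" or "top" or "wrist"; returns (picture, depth): 480x640x3 uint8, red, green, blue; 480x640 float32, m along the optical axis (not along the pixel's ray), 0 where there is no reading.
- calibration(name): a dict with "K" (3x3 intrinsics, pixels), "rvec" (rotation vector, rad) and "tvec" (3), from world to camera coordinates, as OpenCV has them. Camera axes: x right, y down, z forward; pixel columns grow to the right and rows downward; lengths in m; the calibration is good to about 2 mm. A picture is of the moment at which its call begins: read the wrist's pose just before it. calibration takes no time and is no camera call; for the wrist camera it gives the pose at the moment of the call.
- hand_in(): hands the job in; it is judged then, once.
The state is a dict: "clock": time; "joints": joint angles; "qvel": joint speeds; "tau": joint torques, N m; "tcp_pos": TCP position; "orientation": TCP orientation; "contact_force": force on the tool from outside, world axes, zero at the start; "moment": the same for the moment, N m; "grip_width": finger opening in m; "gripper_force": force on a finger pad.
Only numpy, scipy, OpenCV 4.12 (cv2) and the standard library are available. Lean on these libraries where they do the work, as an engineer would, in place of code of your own. Each camera call takes 0.05 s, during which the arm holds its last target. There are 200 camera calls.

## Working session

There is one attempt and no reset: what is moved stays moved. The work goes in short steps, Python scripts to look and compute and a shell command to move; the robot and the scene stay as the last step left them, time stands still between calls to the robot, and variables do not carry over. Pictures are saved under pics/ and viewed, at most 10 in all, crops included, and the job is handed in when it is done.

```bash
mkdir -p pics; python3 - <<'E'
from bench import *
import cv2,numpy as np
o=get_obs();print(o['clock'],o['tcp_pos'],o['orientation'],grip_point_offset)
ims=[]
for n in('top','side'):
    p,d=grab_frame(n);np.savez(n+'.npz',p=p,d=d);cv2.imwrite(f'pics/{n}0.png',p[:,:,::-1]);c=calibration(n);print(n,c['tvec'],c['rvec'],c['K'][0][0])
E
```

```text
0.0 [ 0.27672766 -0.61500342  0.23032853] [-3.06990647e+00 -6.58909842e-01  7.80857917e-04] -0.0187
top [-0.06310345  0.59127865  1.12032294] [ 2.13717173 -2.13417852  0.16717104] 548.7907190430801
side [0.4288608  0.33076558 0.69521393] [ 0.80938738 -2.59739199  1.04039526] 444.5596628030496
```

View pics/top0.png

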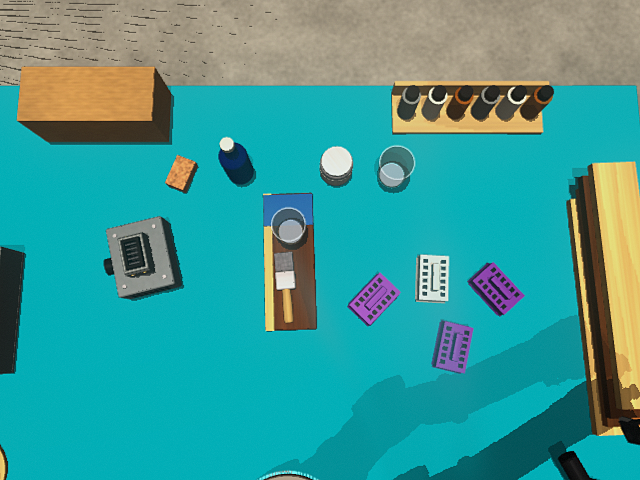

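View pics/side0.png

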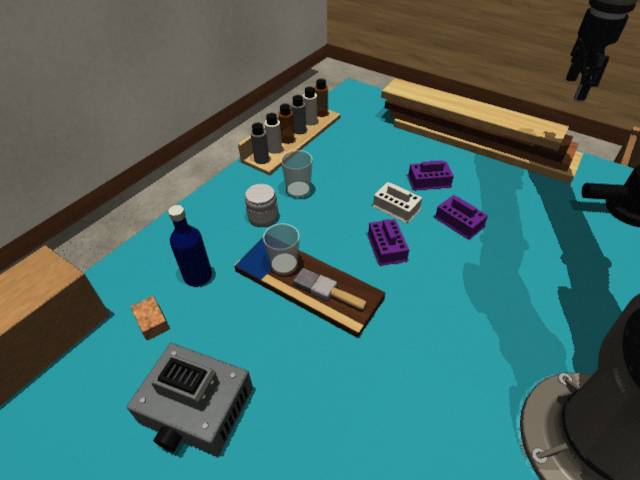

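The top view shows the white cover at (433,278), with purple look-alikes around it. The filter box is at (142,257) with its neck at about (134,254), and the board, cup and brush lie between the two. Next I measure both with depth.

```bash
cat > h.py <<'E'
import numpy as np,cv2
from bench import *
def cloud(d,c):
    R=cv2.Rodrigues(np.array(c['rvec'],float))[0];K=np.array(c['K'])
    v,u=np.mgrid[:480,:640];P=np.stack([(u-K[0,2])/K[0,0]*d,(v-K[1,2])/K[1,1]*d,d],-1)
    P=(P-np.array(c['tvec']).ravel())@R; P[d<=0]=np.nan; return P
def rect(P,m,name):
    Q=P[m]
    if len(Q)<8: print(name,'few');return
    (cx,cy),(w,h),a=cv2.minAreaRect((Q[:,:2]*1000).astype(np.float32))
    if w<h: w,h,a=h,w,a+90
    print(name,len(Q),'c',round(cx,1),round(cy,1),'size',round(w,1),round(h,1),'long-axis deg',round((a+90)%180-90,1),'z med',np.round(np.nanmedian(Q[:,2])*1000,1),'mean',np.round(Q[:,:2].mean(0)*1000,1))
E
python3 - <<'E'
from h import *
for n,wc,wf in(('top',(405,245,460,312),(95,205,190,305)),('side',(365,175,430,225),(120,335,260,460))):
    z=np.load(n+'.npz');P=cloud(z['d'],calibration(n));p=z['p'].astype(int);Z=P[...,2]
    def win(w):
        m=np.zeros((480,640),bool);m[w[1]:w[3],w[0]:w[2]]=1;return m
    wh=win(wc)&(abs(p[...,0]-p[...,2])<60)&~((p[...,2]-p[...,1]>15))
    print(n,'table z',np.nanmedian(Z[330:380,350:400]))
    rect(P,wh&(Z>.05)&(Z<.068),'rib');rect(P,wh&(Z>.03)&(Z<.042),'plate')
    f=win(wf)
    rect(P,f&(Z>.103)&(Z<.125),'neck');rect(P,f&(Z>.06)&(Z<.075),'box')
E
```

```text
top table z -0.00060704157023267
rib 198 c 522.2 -308.3 size 55.8 15.5 long-axis deg -2.5 z med 59.2 mean [ 522.4 -307.5]
plate 1069 c 522.6 -308.6 size 96.5 61.9 long-axis deg -3.5 z med 35.7 mean [ 521.7 -307.6]
neck 812 c 562.6 309.8 size 79.2 51.5 long-axis deg 13.1 z med 109.7 mean [561.8 308.7]
box 2887 c 563.4 310.3 size 151.2 121.6 long-axis deg 14.2 z med 67.2 mean [560.2 304.9]
side table z 0.001224719504283958
rib 176 c 521.4 -307.8 size 55.0 15.6 long-axis deg -1.0 z med 60.0 mean [ 519.7 -306.1]
plate 576 c 520.2 -320.0 size 192.3 98.2 long-axis deg 82.9 z med 37.4 mean [ 516.7 -299.3]
neck 1532 c 561.0 309.5 size 78.1 50.8 long-axis deg 14.1 z med 111.1 mean [557.2 311.3]
box 4961 c 562.0 310.0 size 150.9 120.2 long-axis deg 14.2 z med 68.8 mean [549.5 317.4]
```

The two cameras agree to about 1 mm, and the sizes and heights match the spec. The cover is at (522, -308) with yaw -2°, and the neck is at (562, 310) with yaw 14°. I'll approach above the cover first.

```bash
python3 -m pendant '{"translation":[[2.4,3,0],[4.8,6,0],[7.2,9,0],[9.8,12.28,-1],[9.8,12.28,-4],[9.8,12.28,-4],[9.8,12.28,-4],[9.8,12.28,-4],[9.8,12.28,-4],[9.8,12.28,-4]],"delta_rot":[[0,0,-1.3],[0,0,-2.6],[0,0,-4],[0,0,-5.3],[0,0,-5.3],[0,0,-5.3],[0,0,-5.3],[0,0,-5.3],[0,0,-5.3],[0,0,-5.3]]}' 0.6 60
python3 - <<'E'
from h import *
from scipy.spatial.transform import Rotation as R
o=get_obs();print(np.round(R.from_rotvec(o['orientation']).as_matrix(),3))
c=calibration('wrist');p,d=grab_frame('wrist');cv2.imwrite('pics/w1.png',p[:,:,::-1]);P=cloud(d,c);Z=P[...,2];p=p.astype(int)
rect(P,(Z>.054)&(Z<.066)&(p.min(-1)>100)&(np.hypot(P[...,0]-.522,P[...,1]+.308)<.05),'rib')
E
```

```text
clock: 1.35
tcp_pos: [0.5213, -0.3105, 0.1321]
orientation: [3.14, -0.066, 0.001]
contact_force: [-0.0, 0.5, 0.1]
grip_width: 0.0513
gripper_force: 0.0
[[ 0.999 -0.042  0.001]
 [-0.042 -0.999 -0.001]
 [ 0.001  0.001 -1.   ]]
rib 981 c 521.5 -307.8 size 55.2 13.7 long-axis deg -4.2 z med 60.8 mean [ 518.6 -307.6]
```

View pics/w1.png

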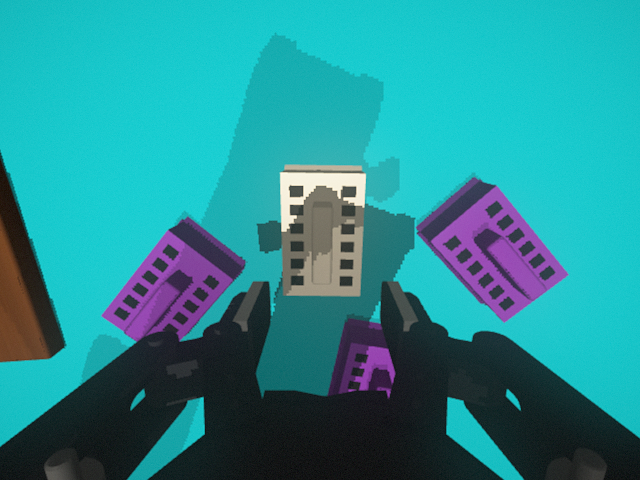

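The wrist view shows the rib at (322,245), centred between the fingers and aligned with them. I'll descend and grip.

```bash
python3 -m pendant '{"translation":[[0,0,-1.5],[0,0,-2.8],[0,0,-3.4],[0,0,-3.65],[0,0,-3.65]],"delta_rot":[[0,0,0],[0,0,0],[0,0,0],[0,0,0],[0,0,0]]}'
python3 -m pendant '{"translation":[[0,0,0],[0,0,0],[0,0,0],[0,0,0],[0,0,0],[0,0,0]],"delta_rot":[[0,0,0],[0,0,0],[0,0,0],[0,0,0],[0,0,0],[0,0,0]]}' 0 80
```

```text
clock: 2.02
tcp_pos: [0.5223, -0.309, 0.0407]
orientation: [3.14, -0.063, 0.001]
contact_force: [-0.6, -0.1, 0.2]
grip_width: 0.0513
gripper_force: 0.0
clock: 2.78
tcp_pos: [0.5226, -0.3088, 0.041]
orientation: [3.14, -0.062, 0.002]
contact_force: [-0.7, 1.3, 6.3]
grip_width: 0.012
gripper_force: 79.1
```

```bash
python3 -m pendant '{"translation":[[0,0,1],[0,0,3],[0,0,5],[0,0,7],[0,0,8.5],[0,1,8.5],[0.1,2.5,8.5],[0.2,4.2,8.5],[0.3,6,8.5],[0.5,7.8,8.5],[0.6,9.6,8.5],[0.7,11.4,8.5]],"delta_rot":[[0,0,0],[0,0,0],[0,0,0],[0,0,0],[0,0,0],[0,0,0],[0,0,0],[0,0,0],[0,0,0.5],[0,0,0.8],[0,0,1.1],[0,0,1.4]]}'
python3 -m pendant '{"translation":[[0.1,1.8,0],[0.2,3.6,0],[0.3,5.4,0],[0.4,7.2,0],[0.6,9,0],[0.7,10.8,0],[0.8,12.2,0],[0.88,13,0],[0.88,13.35,0],[0.88,13.35,0],[0.88,13.35,0]],"delta_rot":[[0,0,0.3],[0,0,0.6],[0,0,0.9],[0,0,1.2],[0,0,1.5],[0,0,1.8],[0,0,1.88],[0,0,1.88],[0,0,1.88],[0,0,1.88],[0,0,1.88]]}'
python3 - <<'E'
from h import *
for n in('top','side'):
    p,d=grab_frame(n);cv2.imwrite(f'pics/{n}2.png',p[:,:,::-1]);P=cloud(d,calibration(n));Z=P[...,2];np.savez(n+'2.npz',p=p,d=d)
    near=np.hypot(P[...,0]-.562,P[...,1]-.31)<.085
    w=near&(p.min(-1)>90)
    print(n,np.histogram(Z[near],bins=np.arange(.1,.32,.01)))
    rect(P,w&(Z>.235)&(Z<.262),'plate');rect(P,near&(Z>.103)&(Z<.125),'neck')
E
```

```text
clock: 4.28
tcp_pos: [0.5392, -0.0222, 0.2525]
orientation: [3.139, 0.131, -0.0]
contact_force: [1.0, -0.1, -0.4]
grip_width: 0.0119
gripper_force: 78.4
clock: 5.65
tcp_pos: [0.562, 0.3084, 0.2526]
orientation: [3.117, 0.383, 0.0]
contact_force: [0.4, -0.8, -1.4]
grip_width: 0.012
gripper_force: 78.4
top (array([278, 185,   0,   0,   0,   0,   0,   0,   0,   0,   3, 253, 135,
       104, 844,  64,  75,  92,  20,  30,  91]), array([0.1 , 0.11, 0.12, 0.13, 0.14, 0.15, 0.16, 0.17, 0.18, 0.19, 0.2 ,
       0.21, 0.22, 0.23, 0.24, 0.25, 0.26, 0.27, 0.28, 0.29, 0.3 , 0.31]))
plate 420 c 561.5 310.0 size 101.1 56.9 long-axis deg 8.3 z med 246.6 mean [539.8 308.1]
neck 416 c 562.5 310.1 size 78.7 51.1 long-axis deg 14.5 z med 109.5 mean [561.  295.9]
side (array([ 522,  812,    1,    0,    0,    0,    0,    0,    0,    0,    0,
        506,  364,  384, 1895,  169,  190,  368,  160,  162,  459]), array([0.1 , 0.11, 0.12, 0.13, 0.14, 0.15, 0.16, 0.17, 0.18, 0.19, 0.2 ,
       0.21, 0.22, 0.23, 0.24, 0.25, 0.26, 0.27, 0.28, 0.29, 0.3 , 0.31]))
plate 910 c 559.9 311.2 size 97.1 53.9 long-axis deg 14.0 z med 248.3 mean [539.2 315.9]
neck 1266 c 561.0 310.1 size 79.5 50.3 long-axis deg 14.2 z med 110.8 mean [552.  313.6]
```

View pics/side2.png

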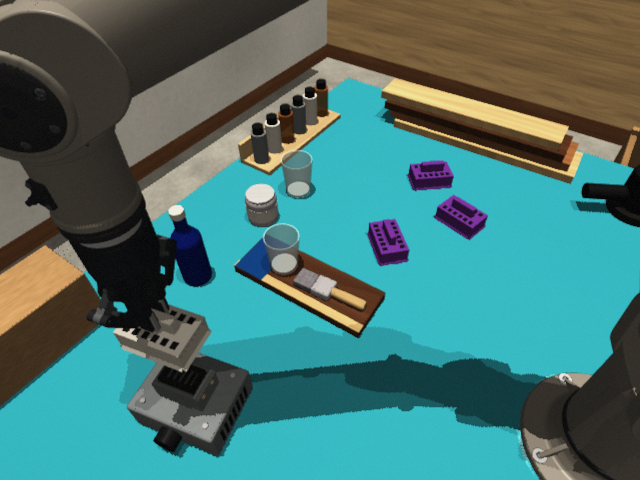

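View pics/top2.png

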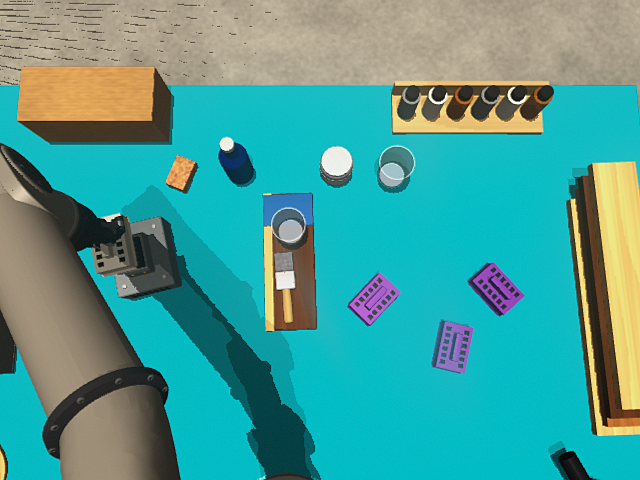

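The cover hangs level in the gripper, over the neck, at (160,340) in the side view and (112,247) in the top view. I'll check its tilt, yaw and offset in the neck's frame.

```bash
python3 - <<'E'
from h import *
a=np.radians(14.2);ex=np.array([np.cos(a),np.sin(a)]);ey=np.array([-ex[1],ex[0]])
for n in('top','side'):
    z=np.load(n+'2.npz');P=cloud(z['d'],calibration(n));Z=P[...,2]
    near=np.hypot(P[...,0]-.562,P[...,1]-.31)<.085
    def ext(m,name):
        q=(P[m][:,:2]-[.562,.31])*1000;u=q@ex;v=q@ey
        print(n,name,'x',np.round(np.percentile(u,[0.5,99.5]),1),'y',np.round(np.percentile(v,[0.5,99.5]),1))
    ext(near&(Z>.2)&(Z<.2505),'cover');pl=near&(abs(Z-np.median(Z[near&(Z>.24)&(Z<.2505)]))<.005);ext(pl,'plate');ext(near&(Z>.1)&(Z<.12),'neck')
    Q=P[pl];A=np.c_[(Q[:,:2]-[.562,.31])@np.c_[ex,ey],np.ones(len(Q))]
    s,*_=np.linalg.lstsq(A,Q[:,2],rcond=None);print('slope x,y, z0',np.round(s,4))
    pts=P[near&(Z>.2)&(Z<.2505)][:,:2]
    best=min(((lambda q:np.ptp(q[:,0])*np.ptp(q[:,1]))(pts@np.array([[np.cos(t),-np.sin(t)],[np.sin(t),np.cos(t)]])),t) for t in np.radians(np.arange(5,25,.25)))
    print('yaw',np.degrees(best[1]))
o=get_obs();print(o['tcp_pos'],o['orientation'])
E
```

```text
top cover x [-51.7  46.8] y [-35.5  28.6]
top plate x [-49.1  46.9] y [-33.  29.]
top neck x [-38.7  40.6] y [-25.4  24.5]
slope x,y, z0 [-0.0033 -0.0008  0.2466]
yaw 13.0
side cover x [-52.4  45.2] y [-32.5  30.9]
side plate x [-50.1  45.1] y [-32.6  28.4]
side neck x [-39.8  36.5] y [-24.6  25.1]
slope x,y, z0 [ 0.0026 -0.0073  0.2484]
yaw 14.250000000000002
[0.56190058 0.30866515 0.25264982] [3.11739313e+00 3.83153098e-01 2.71448439e-04]
```

Both cameras put the cover off the neck's centre by (-1.5, -2.0) mm in the neck's frame, with tilt and yaw good. I'll correct that while descending to just above entry.

```bash
python3 -m pendant '{"translation":[[0.04,0.09,-1],[0.04,0.09,-2],[0.04,0.09,-3],[0.04,0.09,-3.6],[0.04,0.09,-3.6],[0.04,0.09,-3.6],[0.04,0.09,-3.6]],"delta_rot":[[0,0,0],[0,0,0],[0,0,0],[0,0,0],[0,0,0],[0,0,0],[0,0,0]]}'
python3 - <<'E'
from h import *
a=np.radians(14.2);ex=np.array([np.cos(a),np.sin(a)]);ey=np.array([-ex[1],ex[0]])
z0=get_obs()['tcp_pos'][2]-.0051;print(z0)
for n in('top','side'):
    p,d=grab_frame(n);P=cloud(d,calibration(n));Z=P[...,2]
    m=(np.hypot(P[...,0]-.562,P[...,1]-.31)<.085)&(abs(Z-z0)<.005)
    q=(P[m][:,:2]-[.562,.31])*1000;u=q@ex;v=q@ey
    print(n,'plate x',np.round(np.percentile(u,[0.5,99.5]),1),'y',np.round(np.percentile(v,[0.5,99.5]),1),np.median(Z[m]))
E
```

```text
clock: 6.62
tcp_pos: [0.5631, 0.3128, 0.1637]
orientation: [-3.117, -0.386, -0.003]
contact_force: [0.3, 0.3, -0.2]
grip_width: 0.0124
gripper_force: 78.3
0.15864867399235125
top plate x [-47.   48.9] y [-28.9  32.3] 0.1578567404557207
side plate x [-48.1  45.2] y [-28.9  32.2] 0.1592907529638647
```

The crosswise error is now about +1.7 mm and the lengthwise error about 0. I'll correct it and lower the cover over the neck to just above the catches.

```bash
python3 -m pendant '{"translation":[[0.015,-0.065,0],[0.015,-0.065,0],[0.015,-0.065,-0.15],[0.015,-0.065,-0.3],[0.015,-0.065,-0.45],[0.015,-0.065,-0.6],[0.015,-0.065,-0.75],[0.015,-0.065,-0.9],[0.015,-0.065,-1.05],[0.015,-0.065,-1.05],[0.015,-0.065,-1.05]],"delta_rot":[[0,0,0],[0,0,0],[0,0,0],[0,0,0],[0,0,0],[0,0,0],[0,0,0],[0,0,0],[0,0,0],[0,0,0],[0,0,0]]}'
python3 - <<'E'
from h import *
o=get_obs();print(o['moment'],o['tcp_pos'])
p,d=grab_frame('side');cv2.imwrite('pics/s4.png',cv2.resize(p[300:470,80:280,::-1],None,fx=3,fy=3,interpolation=2))
E
```

```text
clock: 8.1
tcp_pos: [0.5629, 0.3109, 0.1364]
orientation: [-3.118, -0.386, -0.0]
contact_force: [-0.3, -0.3, -0.2]
grip_width: 0.0124
gripper_force: 78.3
[-0.02831745 -0.07990961  0.02358752] [0.56293261 0.3108649  0.13641253]
```

View pics/s4.png

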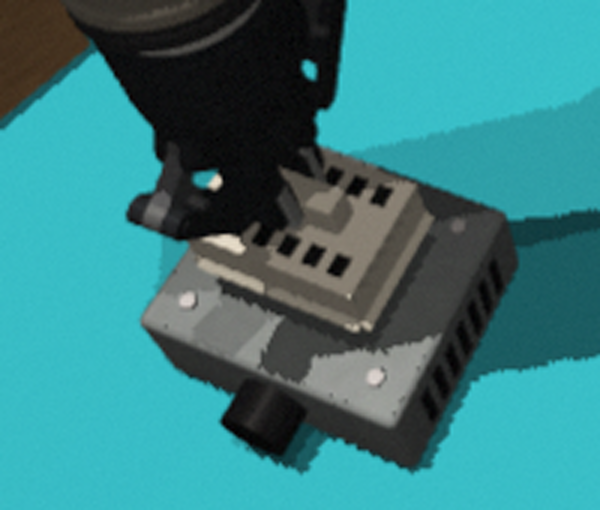

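The cover is over the neck, its skirt around it, with no contact force. Now I press down through the catches.

```bash
python3 -m pendant '{"translation":[[0,0,-0.1],[0,0,-0.2],[0,0,-0.3],[0,0,-0.3]],"delta_rot":[[0,0,0],[0,0,0],[0,0,0],[0,0,0]]}' 0 100
python3 -m pendant '{"translation":[[0,0,-0.1],[0,0,-0.2],[0,0,-0.3],[0,0,-0.4],[0,0,-0.4],[0,0,-0.4]],"delta_rot":[[0,0,0],[0,0,0],[0,0,0],[0,0,0],[0,0,0],[0,0,0]]}'
```

```text
clock: 8.65
tcp_pos: [0.5635, 0.3112, 0.1295]
orientation: [-3.117, -0.386, -0.002]
contact_force: [-0.5, -0.1, 3.8]
grip_width: 0.0118
gripper_force: 103.0
clock: 9.4
tcp_pos: [0.5633, 0.3112, 0.1199]
orientation: [-3.117, -0.386, -0.002]
contact_force: [-1.4, -0.4, 9.9]
grip_width: 0.0116
gripper_force: 103.7
```

```bash
python3 -m pendant '{"translation":[[0,0,-0.05],[0,0,-0.1],[0,0,-0.15],[0,0,-0.15],[0,0,-0.15],[0,0,-0.15]],"delta_rot":[[0,0,0],[0,0,0],[0,0,0],[0,0,0],[0,0,0],[0,0,0]]}'
python3 - <<'E'
from h import *
a=np.radians(14.2);ex=np.array([np.cos(a),np.sin(a)]);ey=np.array([-ex[1],ex[0]])
for n in('top','side'):
    p,d=grab_frame(n);P=cloud(d,calibration(n));Z=P[...,2]
    m=(np.hypot(P[...,0]-.562,P[...,1]-.31)<.085)&(abs(Z-.115)<.006)
    Q=P[m];q=(Q[:,:2]-[.562,.31])@np.c_[ex,ey];s,*_=np.linalg.lstsq(np.c_[q,np.ones(len(q))],Q[:,2],rcond=None)
    print(n,'x',np.percentile(q[:,0],[.5,99.5]).round(4),'y',np.percentile(q[:,1],[.5,99.5]).round(4),'slope,z',s.round(4),np.median(Z[m]))
E
```

```text
clock: 10.15
tcp_pos: [0.5633, 0.3113, 0.1191]
orientation: [-3.118, -0.386, -0.003]
contact_force: [-8.6, -6.1, 29.7]
grip_width: 0.0116
gripper_force: 106.8
top x [-0.047   0.0492] y [-0.0306  0.0305] slope,z [-0.0012 -0.0021  0.1133] 0.11342033956554896
side x [-0.0481  0.047 ] y [-0.0305  0.0305] slope,z [ 0.0054 -0.009   0.115 ] 0.1149422509725685
```

The plate top is at 114 mm (rim plus 4 mm plate), flat and centred, and the force rises sharply, so the cover is fully home. I'll ease the push slightly for margin.

```bash
python3 -m pendant '{"translation":[[0,0,0.04],[0,0,0.04],[0,0,0.04],[0,0,0.04],[0,0,0.04],[0,0,0.04]],"delta_rot":[[0,0,0],[0,0,0],[0,0,0],[0,0,0],[0,0,0],[0,0,0]]}'
```

```text
clock: 11.0
tcp_pos: [0.5633, 0.3113, 0.1191]
orientation: [-3.118, -0.386, -0.003]
contact_force: [-6.9, -3.0, 22.0]
grip_width: 0.0116
gripper_force: 105.5
```

The cover hasn't moved and the push is 22 N, still against the rim.

```bash
python3 -c "
from bench import *
print(hand_in())"
```

```text
the job is handed in; nothing more can be done
None
```

I handed the job in at about 11 s: the white cover is pressed flat on the neck's rim, centred and level, and the gripper still holds it down with about 22 N. `hand_in` returned no verdict, and I inferred the snap from the cover's height and the push force because the catch joints can't be read.

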